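# Pack out the gap in the clamping jig and hold it tight

## Task

Lift the lid of the grey case until it rests on its stop. The jig's sliding jaw cannot travel far enough to reach the pipe piece in the jig, and one packing block already stands in the gap: stand more from the case upright beside it, flat faces to the jaw and in line with it, one after another, pushing the jaw in to feel whether the gap is closed. Use just as many as it takes for the jaw to bear on the blocks instead of on its own stop, and leave the rest standing in the case. Finish while holding, the gripper keeping the jaw pushed firmly (about 10 N) against the stack, with the lid left open and nothing else on the bench disturbed.

Things in the scene. Friction and masses are not known exactly. Their poses are not given: they have to be found in the camera images.
- lid (a joint): hinge angle of the case's lid: 0 shut, grows as it opens, rests on its stop at 1.75 rad (just past upright, leaning away from the robot). Below about 1.57 it falls shut again, past that it falls open onto the stop; weighs 300 g, hinge nearly free
- lid_tab (a point): middle of the free length of the steel pull tab that sticks out of the front edge of the lid, in the plane of the lid: 20 mm wide (along the case's y), 8 mm thick, standing 46 mm out past the lid edge, this point 26 mm out from the edge and 186 mm from the hinge line (so 65 mm above the bench when shut). Axes are those of the lid: x towards the hinge, y along the hinge
- lid_hinge (a point): middle of the lid's hinge line, at the case's rim farthest from the robot; y runs along the hinge line, height 61 mm
- case: grey steel case fixed to the bench, 160 (x) x 200 (y) x 60 mm high, walls and floor 5 mm, with three packing blocks standing in a row along y about 42 mm apart. Origin at the centre of its underside; front faces -x, hinge of the lid along its +x rim
- jig: steel clamping jig fixed to the bench: a base plate 12 mm thick with a raised flat bed, 56 mm wide (x), 340 mm long (y), its top 30 mm above the bench. Origin on the bench under the middle of the bed; z up, y along the bed. Fixed end stop (55 mm high) at the +y end with its face at y = +131 mm, sliding jaw at the other side. A ledge, 115 mm to +x of the bed and as high, carries the spare spool
- jaw (a joint): travel of the sliding jaw along the jig's +y, m: 0 fully open, 0.055 on its own stop. A light return spring (0.75 N open, 2.1 N at full travel) opens it when let go. With the jaw shut against its own stop a gap is left to the spool of about 26.5 mm (long spool) or 42.5 mm (short spool), give or take 1.5 mm
- jaw_face (a point): lower edge of the clamping face of the sliding jaw: block 50 mm wide (x), 35 mm along y, 48 mm high above the bed, grey with a steel face plate. This point is 1 mm above the bed, in the middle of the jaw's width, axes those of the jig; the jaw lies to -y of it, its free outer face (the one to push) 35 mm to -y
- spool_short: flanged pipe piece, 30 mm long along its y, square flanges 44 x 48 mm, fixed. Origin at the lower middle of its rear flange; its front flange face is 30 mm to -y of it. It is either in the jig, rear against the end stop, or spare on the ledge: the two spools swap places from start to start
- spool_long: the same kind of pipe piece, 46 mm long: front flange face 46 mm to -y of its origin. Fixed, in the jig or spare on the ledge
- block0: one of four identical loose aluminium packing blocks, 40 mm wide (x), 16 mm thick (y), 45 mm tall (z), 55 to 110 g, already standing on the bed of the jig, between jaw and pipe piece. Origin at the centre of its underside
- block1: one of four identical loose aluminium packing blocks, 40 mm wide (x), 16 mm thick (y), 45 mm tall (z), 55 to 110 g, standing upright in the case. Origin at the centre of its underside
- block2: one of four identical loose aluminium packing blocks, 40 mm wide (x), 16 mm thick (y), 45 mm tall (z), 55 to 110 g, standing upright in the case. Origin at the centre of its underside
- block3: one of four identical loose aluminium packing blocks, 40 mm wide (x), 16 mm thick (y), 45 mm tall (z), 55 to 110 g, standing upright in the case. Origin at the centre of its underside
- wrench: bystander: open-ended steel wrench lying flat, about 180 mm long, in front of the jig
- disc: bystander: flat black grinding disc, 100 mm across, 6 mm thick, lying between robot, case and jig. Origin on its underside
- can: bystander: white metal can, 56 mm across, 110 mm tall, beyond and between case and jig. Origin on its underside
- hammer: bystander: hammer lying to the right of the case
- tube: bystander: standing steel tube offcut, 60 mm across, 90 mm tall, left of the jig. Origin on its underside
- mug: bystander: white mug, 80 mm across, 90 mm tall, far left. Origin on its underside
- cclamp: bystander: yellow C-clamp lying flat, about 120 mm, far right. Origin on its underside
Not all that is in view belongs to the job. What is shaped like the block0 but black or green is not meant.

How it is judged:
By the outcome, as a careful person would: the job done as asked, in the order asked, and still so for the second after the job is handed in, while the arm keeps its last pose, push and grip.
It also fails if it takes over 72 s, if anything falls off the work surface, if the arm or the gripper's body presses on something with over 40 N, if the wrist force passes 120 N, or if a joint passes its speed limit or range.

## Robot

A 7-joint arm with a two-finger parallel gripper is mounted at the origin on the work surface. World frame = base frame: x ahead of the robot, y to its left, z up, the work surface at z = 0. Lengths are in mm, angles in rad, forces in N, time in s.
With the tool pointing down it reaches from about 400 to 850 mm from the base axis. Payload 4.5 kg.
Tool frame: the origin (TCP) lies midway between the tips of the shut fingers; the grasp point (between the pads) lies 19 mm behind it; z points along the fingers, x is the direction in which the jaws open and shut, and the axes are right-handed (so a half turn about z gives the same grasp; the last joint's range is limited). The gripper opens to 88 mm and grips with 3 to 60 N. Pads are 18 mm wide; open, the fingers measure 123 mm over their backs; the gripper's body (75 mm by 187 mm) begins 45 mm behind the grasp point.
Start: joints at [1.295, 0.689, -0.195, 1.565, 0.157, 0.902, -0.215], TCP at [190.572, -595.261, 238.743] pointing down, gripper open.
Joint ranges: [-3.01, 3.01], [-0.46, 2.08], [-1.47, 1.51], [0.13, 2.56], [-1, 4.14], [0.04, 2.09], [-2.66, 2.66]. Speed limits (rad/s): [2.57, 2.57, 3.14, 3.14, 3.14, 3.14, 3.14].

## Interface

Orientations are given as a 3x3 rotation matrix whose columns are the frame's x, y, z axes.
In Python, from bench import ctrl gives the robot as it stands.
- The arm moves only by the shell command python3 -m pendant 'ROWS' [FORCE]. ROWS is JSON, a list of rows, each a list of 7 numbers: the shift along the tool's x, y, z in cm, then the turn, a rotation vector about the tool's x, y, z in rad, then the opening, from 0 (shut) to 1 (fully open). In form: [[x, y, z, ax, ay, az, gripper], ...]. A call has 1 to 12 rows; each row is the pose to reach, as a shift and turn from the pose commanded when the call began, along the tool's axes at that moment; what a row does not reach only later rows make up. A row lasts 1/10 s, in which the tool goes at most 50 mm and 8.59 degrees, less where a joint would pass 70% of its speed; a pose out of reach is approached as far as the arm can. A call with a gripper value outside its range is refused whole. The fingers move at their own pace and stop on an object; FORCE is the grip in N (left out, the last holds). Time passes only in rows, so rows that repeat a pose let the fingers close. It gives the time, the measured TCP pose, the force and the opening at its end, in the units of the state.
- ctrl.get_obs(): the state, without advancing time (a new reading comes with each control period).
- ctrl.read_camera(name): name is "scene" or "side" or "wrist"; returns (picture, depth): 384x512x3 uint8, red, green, blue; 384x512 float32, mm along the optical axis (not along the pixel's ray), 0 where there is no reading.
- ctrl.calibration(name): a dict with "vertical_fov" (degrees; the focal length in pixels is half the picture's height over the tangent of half this angle, whatever the lens; pixels are square), "cx", "cy" (the principal point, pixels), "R" (3x3) and "t" (3): a world point X has camera coordinates R X + t; the wrist camera has in their place "T_tool_cam" (4x4, takes a point from camera to tool coordinates, whose origin is the TCP and whose axes are the tool frame's). Camera axes: x right, y down, z forward; pixel columns grow to the right and rows downward; lengths in mm; the calibration is good to about 2 mm. A picture is of the moment at which its call begins: read the wrist's pose just before it. calibration takes no time and is no camera call.
- ctrl.sign_off(): hands the job in, once; it reports no verdict.
Trained networks look in the newest picture that a camera, given by its name, has taken for a name from the list of things; names that differ only in an ending like _2 or _b are one class to them, and where a whole thing is asked for, a point or a joint stands for the part that bears it (a point fixed in the world has none). Each returns a list of dicts, best first, with "confidence" (0 to 1); they miss things now and then, are a little off and sometimes report something else, mostly with a low value. They report only what shows in the picture. A call takes as long as a camera call. They do not tell look-alikes from the thing itself.
- ctrl.trace(thing, camera): "region" (384x512 bool, what is visible of it).
- ctrl.mark_of(thing, camera): "point" ([x, y, z] in mm, in the coordinates of the camera as it stood for that picture, good to about 4 mm: a listed point, or the origin of a listed thing).
The state is a dict: "clock": time; "joint_positions": joint angles; "qd": joint speeds; "effort": joint torques, N m; "ee_pos": TCP position; "ee_rot": TCP orientation; "wrist_force": force on the tool from outside, world axes, zero at the start; "torque": the same for the moment, N m; "finger_gap": finger opening in mm.
Only numpy, scipy, OpenCV 4.12 (cv2) and the standard library are available. Lean on these libraries where they do the work, as an engineer would, in place of code of your own. Each camera call takes 0.05 s, during which the arm holds its last target. There are 200 camera calls.

## Working session

There is one attempt and no reset: what is moved stays moved. The work goes in short steps, Python scripts to look and compute and a shell command to move; the robot and the scene stay as the last step left them, time stands still between calls to the robot, and variables do not carry over. Pictures are saved under pics/ and viewed, on a budget of 10 in all, crops included, one or two more only if the job needs it, and the job is handed in when it is done.

```bash
mkdir -p pics; ls; cat > h.py <<'E'
import numpy as np, cv2
from bench import ctrl
def cam2w(name,p,obs=None):
    c=ctrl.calibration(name); p=np.asarray(p,float)
    if name=="wrist":
        o=obs or ctrl.get_obs(); T=np.array(c["T_tool_cam"])
        q=T[:3,:3]@p+T[:3,3]; return np.array(o["ee_rot"])@q+np.array(o["ee_pos"])
    return np.array(c["R"]).T@(p-np.array(c["t"]))
def px2cam(name,u,v,d):
    c=ctrl.calibration(name); f=192/np.tan(np.radians(c["vertical_fov"])/2)
    return np.array([(u-c["cx"])/f*d,(v-c["cy"])/f*d,d])
def w2px(name,X):
    c=ctrl.calibration(name); f=192/np.tan(np.radians(c["vertical_fov"])/2)
    if name=="wrist":
        o=ctrl.get_obs();T=np.array(c["T_tool_cam"]);q=np.array(o["ee_rot"]).T@(np.array(X)-o["ee_pos"]);p=T[:3,:3].T@(q-T[:3,3])
    else: p=np.array(c["R"])@X+np.array(c["t"])
    return p[0]/p[2]*f+c["cx"],p[1]/p[2]*f+c["cy"]
def save(img,fn,s=1):
    im=cv2.cvtColor(img,cv2.COLOR_RGB2BGR)
    cv2.imwrite("pics/"+fn,cv2.resize(im,None,fx=s,fy=s,interpolation=cv2.INTER_CUBIC) if s!=1 else im)
def cloud(name,depth):
    c=ctrl.calibration(name); f=192/np.tan(np.radians(c["vertical_fov"])/2)
    v,u=np.mgrid[:384,:512]; P=np.stack([(u-c["cx"])/f*depth,(v-c["cy"])/f*depth,depth],-1).reshape(-1,3)
    if name=="wrist":
        o=ctrl.get_obs();T=np.array(c["T_tool_cam"]);return ((P@T[:3,:3].T+T[:3,3])@np.array(o["ee_rot"]).T+o["ee_pos"]).reshape(384,512,3)
    return ((P-np.array(c["t"]))@np.array(c["R"])).reshape(384,512,3)
E
python3 - <<'E'
from h import *
np.set_printoptions(precision=1,suppress=True)
for n in ("scene","side"):
    im,d=ctrl.read_camera(n); save(im,n+"0.png",1.5); np.savez(n+"0.npz",im=im,d=d)
    print(n,ctrl.calibration(n)["t"])
    for t in ["lid_tab","lid_hinge","case","jig","jaw_face","spool_short","spool_long","block0","disc","can","tube"]:
        print(t,[(round(m["confidence"],2),cam2w(n,m["point"])) for m in ctrl.mark_of(t,n)[:3]])
o=ctrl.get_obs(); print(o)
E
```

```text
pics
scene [  89.8 -351.7 1593. ]
lid_tab [(0.96, array([ 393.3, -256.4,   64.8]))]
lid_hinge [(0.67, array([ 579.7, -261.4,   61.4])), (0.55, array([ 500.4, -261.1,    2. ])), (0.36, array([373.2, -14.1,   1.8]))]
case []
jig [(0.76, array([548.3, 199.5,  -2.5])), (0.36, array([368.5, 165.8,   0.7]))]
jaw_face [(0.68, array([551.3, 197.8,  35.7])), (0.46, array([543.1, 260.7,  29.6]))]
spool_short [(0.46, array([659.4, 332.8,  32.2]))]
spool_long [(0.69, array([541.3, 326.7,  30.1]))]
block0 [(0.64, array([418.3, 345.1,  -2.8])), (0.64, array([ 471.1, -493.3,   -2.1])), (0.58, array([540.7, 260.9,  30.3]))]
disc [(0.64, array([373.2, -15. ,  -0.9]))]
can [(0.77, array([719.4, -52.6,   0.6]))]
tube [(0.86, array([437.2, 461.2,   0.9]))]
side [ 371.5  274.1 1186.1]
lid_tab [(0.65, array([ 396.7, -262. ,   64.8])), (0.21, array([433.6, 459.6,   2.2]))]
lid_hinge [(0.83, array([ 579.5, -266.8,   57.8]))]
case [(0.56, array([ 495.2, -266.3,    0.2])), (0.28, array([549.8, 194.4,  30.1]))]
jig [(0.94, array([547.8, 194.4,  -0. ]))]
jaw_face [(0.87, array([552. , 193.3,  29.3]))]
spool_sho
[... 243 characters left out ...]
5.3])), (0.68, array([401.9, 100.2,  -3.8])), (0.63, array([450.3, 276.6,   1.3]))]
disc [(0.94, array([374.4, -12.9,   0.7]))]
can [(0.94, array([726.9, -57.9,   0.1])), (0.37, array([ 680.4, -409.2,    0.7]))]
tube [(0.59, array([434.5, 461.3,   1.9]))]
{'clock': 1.2, 'joint_positions': array([ 1.3,  0.7, -0.2,  1.6,  0.2,  0.9, -0.2]), 'qd': array([-0.,  0., -0., -0., -0.,  0., -0.]), 'effort': array([ -0. , -52.8,  -1.3, -15.4,  -0.1,  -0. ,   0. ]), 'ee_pos': array([ 190.6, -595.3,  238.8]), 'ee_rot': array([[ 0.3, -1. ,  0. ],
       [-1. , -0.3, -0. ],
       [ 0. , -0. , -1. ]]), 'wrist_force': array([0.7, 0.3, 0.4]), 'torque': array([-0.,  0.,  0.]), 'finger_gap': 87.78145242461217}
```

View pics/scene0.png

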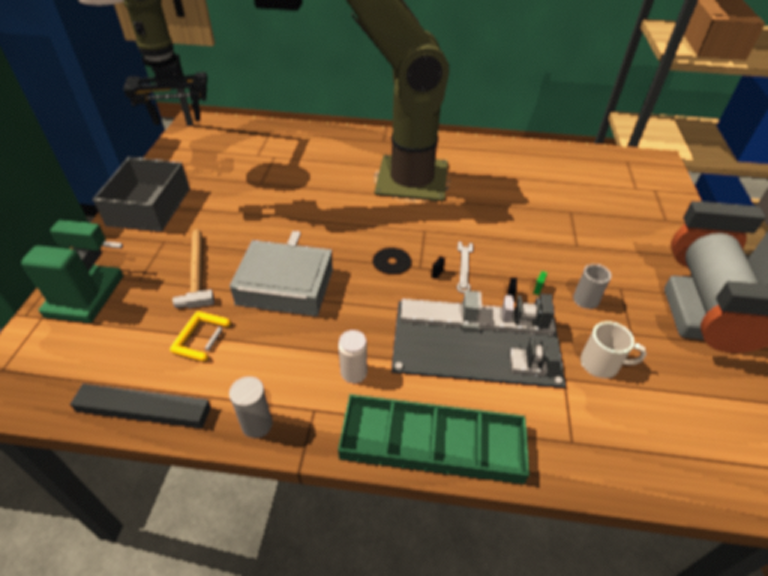

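View pics/side0.png

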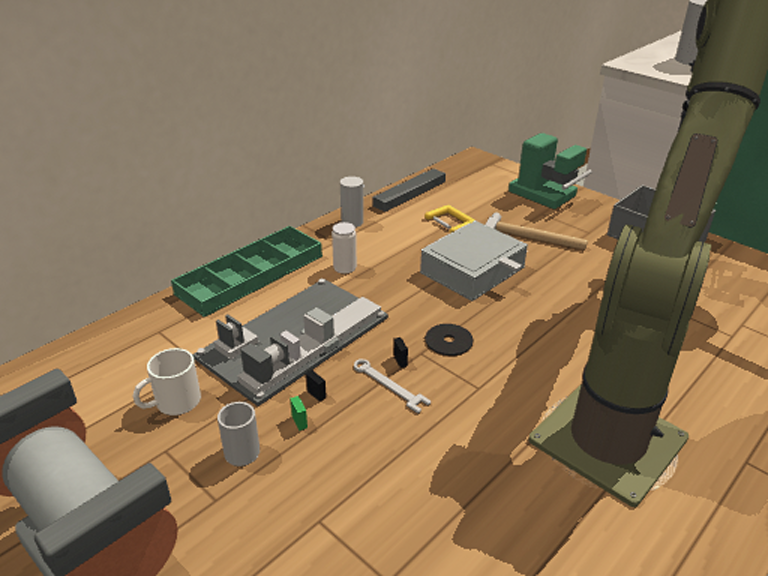

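The scene picture shows the case at (283,275), the tab at (293,240), the jig at (480,340) with the jaw at (472,305), and black and green look-alikes at (438,267), (512,286) and (541,282). The side picture shows jaw (318,322), grey block0 (290,343) on the bed and the spool behind it (265,360).

Next I'll measure the yaw of the case and the jig.

```bash
python3 - <<'E'
from h import *
np.set_printoptions(precision=2,suppress=True)
for n in ("scene","side"):
    z=np.load(n+"0.npz"); C=cloud(n,z["d"]); ok=z["d"]>0
    def rect(lo,hi,zl,zh):
        m=ok&np.all((C>[*lo,zl])&(C<[*hi,zh]),-1); P=C[m]
        r=cv2.minAreaRect(P[:,:2].astype(np.float32)); return len(P),r,P[:,2].mean()
    print(n,"lid",rect((425,-400),(640,-120),55,75))
    print("tab",rect((360,-310),(415,-220),55,75))
    print("jaw",rect((500,120),(590,225),70,86))
    print("block0",rect((510,235),(590,275),68,82))
    print("spool+",rect((510,276),(590,345),68,95))
    print("spare",rect((620,250),(720,345),65,95))
    m=ok&np.all((C>[480,0,25])&(C<[600,190,36]),-1); print("bed",cv2.minAreaRect(C[m][:,:2].astype(np.float32)))
R=np.array(ctrl.get_obs()["ee_rot"]); print(R)
E
```

```text
scene lid (1898, ((504.6933288574219, -261.12408447265625), (201.68959045410156, 161.98715209960938), 88.7284927368164), np.float64(67.46991989452249))
tab (45, ((393.1824035644531, -257.7873840332031), (20.135435104370117, 43.69061279296875), 88.30695343017578), np.float64(69.71488247194205))
jaw (141, ((550.0370483398438, 182.0661163330078), (51.989410400390625, 33.668190002441406), 1.4229568243026733), np.float64(79.052647427838))
block0 (54, ((543.8121337890625, 259.498291015625), (15.861021041870117, 42.65620422363281), 87.71229553222656), np.float64(75.22146493214174))
spool+ (210, ((545.8777465820312, 312.6197814941406), (55.819969177246094, 64.66413116455078), 0.7418409585952759), np.float64(78.89000342184202))
spare (122, ((661.7974243164062, 315.52362060546875), (45.72239303588867, 30.11910629272461), 3.133821725845337), np.float64(74.66294968970008))
bed ((547.67041015625, 108.87554931640625), (164.33338928222656, 75.87068176269531), 87.69248962402344)
side lid (1398, ((503.7908935546875, -259.39007568359375), (209.5784454345703, 157.7764892578125), 89.7450942993164), np.f
[... 218 characters left out ...]
), (39.35804748535156, 56.244361877441406), 89.99757385253906), np.float64(77.03202780161457))
block0 (69, ((543.8004150390625, 260.1508483886719), (42.08316421508789, 19.369359970092773), 0.10174429416656494), np.float64(73.61858838519716))
spool+ (211, ((543.9797973632812, 310.8670654296875), (57.61189651489258, 66.24444580078125), 0.6710708737373352), np.float64(77.84941823584515))
spare (123, ((659.4866943359375, 315.4451904296875), (32.895389556884766, 49.996315002441406), 88.25715637207031), np.float64(73.40798373700312))
bed ((548.56591796875, 107.99130249023438), (62.84326934814453, 169.7751922607422), 5.731971263885498)
[[ 0.3  -0.95  0.  ]
 [-0.95 -0.3  -0.  ]
 [ 0.   -0.   -1.  ]]
```

```bash
cat >> h.py <<'E'
def delta(p,xdir_deg=None,R=None):
    "tool-frame shift in cm and rotvec to TCP target p, tool pointing down with tool x at xdir_deg in world"
    from scipy.spatial.transform import Rotation as Ro
    o=ctrl.get_obs(); R0=np.array(o["ee_rot"]); s=R0.T@(np.array(p)-o["ee_pos"])/10
    if xdir_deg is not None:
        a=np.radians(xdir_deg); x=np.array([np.cos(a),np.sin(a),0]); z=np.array([0,0,-1.]); R=np.c_[x,np.cross(z,x),z]
    r=Ro.from_matrix(R0.T@R).as_rotvec() if R is not None else np.zeros(3)
    return s.round(2),r.round(3)
E
python3 -c "
from h import *
print(delta([397,-258,140],-91.4),delta([397,-258,47],-91.4))"
```

```text
(array([-25.83, -29.94,   9.87]), array([-0.   , -0.   ,  0.334])) (array([-25.83, -29.94,  19.17]), array([-0.   , -0.   ,  0.334]))
```

```bash
python3 -m pendant '[[-26,-30,9.9,0,0,0.334,1],[-26,-30,9.9,0,0,0.334,1],[-26,-30,9.9,0,0,0.334,1],[-26,-30,9.9,0,0,0.334,1],[-26,-30,9.9,0,0,0.334,1],[-26,-30,9.9,0,0,0.334,1],[-26,-30,9.9,0,0,0.334,1],[-26,-30,9.9,0,0,0.334,1],[-26,-30,9.9,0,0,0.334,1],[-26,-30,9.9,0,0,0.334,1]]' 25; python3 - <<'E'
from h import *
np.set_printoptions(precision=1,suppress=True)
im,d=ctrl.read_camera("wrist"); save(im,"w1.png",1.2)
for m in ctrl.mark_of("lid_tab","wrist")[:2]: print(m["confidence"],cam2w("wrist",m["point"]))
C=cloud("wrist",d); m=(d>0)&(C[...,2]>55)&(C[...,2]<80)&(C[...,0]<415)
print(cv2.minAreaRect(C[m][:,:2].astype(np.float32)),C[m][:,2].mean(), ctrl.get_obs()["ee_pos"])
E
```

```text
clock: 2.2
ee_pos: [398.3, -254.1, 139.4]
ee_rot: [[-0.019, -1.0, -0.0], [-1.0, 0.019, 0.001], [-0.001, 0.0, -1.0]]
wrist_force: [0.5, -0.5, -0.3]
finger_gap: 88.1
0.46 [373.9 -20.2   3.3]
((393.32342529296875, -306.84136962890625), (110.1697769165039, 43.31715393066406), 89.9764633178711) 69.41634520893358 [ 396.5 -257.6  140. ]
```

View pics/w1.png

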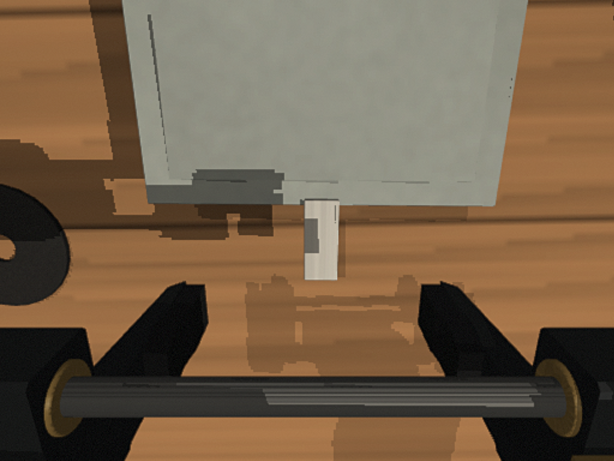

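The tab is centred between the fingers (about (322,240)), with the lid edge above it at row 205. I'll descend and grip it.

```bash
python3 -m pendant '[[0,0,5,0,0,0,1],[0,0,9.3,0,0,0,1],[0,0,9.3,0,0,0,0.5],[0,0,9.3,0,0,0,0.1],[0,0,9.3,0,0,0,0.1],[0,0,9.3,0,0,0,0.1],[0,0,9.3,0,0,0,0.1],[0,0,9.3,0,0,0,0.1]]' 25
```

```text
clock: 3.1
ee_pos: [397.6, -256.6, 47.9]
ee_rot: [[-0.024, -1.0, 0.002], [-1.0, 0.024, -0.001], [0.001, -0.002, -1.0]]
wrist_force: [0.5, 0.7, 0.6]
finger_gap: 42.0
```

```bash
python3 -m pendant '[[0,0,0,0,0,0,0.1],[0,0,0,0,0,0,0.1],[0,0,0,0,0,0,0.1],[0,0,0,0,0,0,0.1]]' 25
```

```text
clock: 3.5
ee_pos: [397.1, -258.7, 46.9]
ee_rot: [[-0.027, -1.0, 0.001], [-1.0, 0.027, -0.004], [0.004, -0.001, -1.0]]
wrist_force: [-1.3, -5.0, 0.9]
finger_gap: 19.3
```

```bash
python3 -m pendant '[[0,-0.21,-2.8,0,0,0,0.1],[0,-0.83,-5.5,0,0,0,0.1],[0,-1.85,-8.1,0,0,0,0.1],[0,-3.25,-10.5,0,0,0,0.1],[0,-5,-12.7,0,0,0,0.1],[0,-7.0,-14.6,0,0,0,0.1],[0,-9.35,-16.1,0,0,0,0.1],[0,-11.9,-17.3,0,0,0,0.1],[0,-14.5,-18.15,0,0,0,0.1],[0,-17.3,-18.5,0,0,0,0.1],[0,-20,-18.5,0,0,0,0.1],[0,-20,-18.5,0,0,0,0.1]]' 25
```

```text
clock: 4.7
ee_pos: [596.8, -264.1, 228.9]
ee_rot: [[-0.025, -1.0, -0.004], [-1.0, 0.025, -0.004], [0.004, 0.004, -1.0]]
wrist_force: [-0.5, -5.7, -4.7]
finger_gap: 19.6
```

```bash
python3 -m pendant '[[0,-1.0,0,0,0,0,0.1],[0,-1.5,0.1,0,0,0,0.1],[0,-1.5,0.1,0,0,0,0.6],[0,-1.5,0.1,0,0,0,0.6],[0,-1.5,0.1,0,0,0,0.6],[0,-1.5,-5,0,0,0,0.6],[0,1.5,-8,0,0,0,0.6],[0,6,-8,0,0,0,0.6],[0,11,-6,0,0,0,0.6],[0,14,-4,0,0,0,0.6],[0,14,-4,0,0,0,0.6]]' 25; python3 - <<'E'
from h import *
np.set_printoptions(precision=1,suppress=True)
im,d=ctrl.read_camera("wrist"); save(im,"w2.png",1.2); o=ctrl.get_obs(); print(o["ee_pos"],o["clock"],o["finger_gap"])
for m in ctrl.mark_of("block1","wrist"): print(m["confidence"],cam2w("wrist",m["point"]))
C=cloud("wrist",d); m=((d>0)&(C[...,2]>44)&(C[...,2]<57)&(C[...,0]>425)&(C[...,0]<570)&(abs(C[...,1]+260)<90)).astype(np.uint8)
n,L,S,_=cv2.connectedComponentsWithStats(m)
for i in range(1,n):
    if S[i,4]>80: print(S[i],C[L==i].mean(0),cv2.minAreaRect(C[L==i][:,:2].astype(np.float32)))
s,_=ctrl.read_camera("scene"); 
for m in ctrl.mark_of("lid_tab","scene")[:1]: print("tab",cam2w("scene",m["point"]))
print(ctrl.calibration("wrist")["T_tool_cam"])
E
```

```text
clock: 5.8
ee_pos: [448.7, -256.2, 269.8]
ee_rot: [[-0.028, -1.0, -0.011], [-1.0, 0.028, 0.004], [-0.004, 0.011, -1.0]]
wrist_force: [0.2, -0.3, -0.7]
finger_gap: 52.7
[ 453.8 -256.9  271.4] 5.85 52.31446018218483
0.89 [ 519.6 -258.6    8.8]
0.75 [ 507.7 -307.6    6.8]
[255  82  16  39 578] [ 514.5 -261.3   53.1] ((514.1221313476562, -261.2529602050781), (16.050756454467773, 39.66334915161133), 88.1161117553711)
[293  87  19  39 598] [ 508.6 -303.3   53. ] ((507.8731689453125, -303.7959289550781), (16.34748649597168, 40.18925094604492), 84.21866607666016)
[217  90  20  39 589] [ 507.  -222.8   52.6] ((506.28533935546875, -222.44577026367188), (40.007484436035156, 16.169336318969727), 4.720254898071289)
[184 170 158   4 523] [ 435.6 -260.8   50.8] ((435.6030578613281, -260.15679931640625), (179.52586364746094, 1.3372821807861328), 88.55848693847656)
tab [ 618.6 -259.2  241.4]
[[   1.    -0.     0.    -0.1]
 [   0.     0.9    0.3  -83.9]
 [  -0.    -0.3    0.9 -145.9]
 [   0.     0.     0.     1. ]]
```

View pics/w2.png

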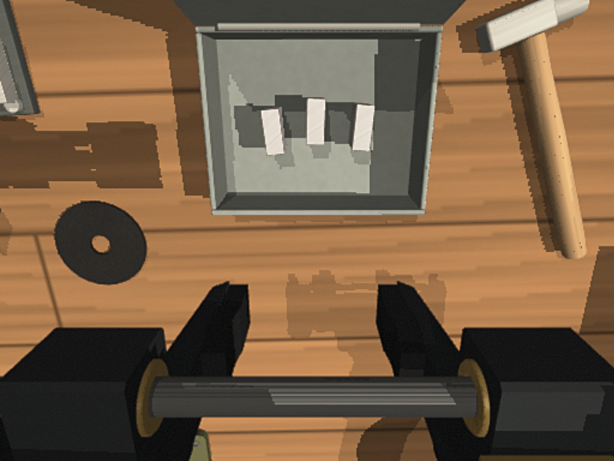

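The lid rests open (tab at z=241, x=618). Three grey blocks stand in the case at (272,132), (316,121) and (363,127). All three fit the description, so I take the leftmost one in the picture, at world (506,-222), which is nearest the jig.

The gripper's long body would hit the open lid if I gripped across the width there. I'll grip across the thickness with the tool leaning back, bring the block towards the front of the case, and regrip it across the width.

```bash
cat >> h.py <<'E'
def tiltR(xdeg,tilt,fwd):
    "tool x at xdeg (horizontal), z tilted from down by tilt deg towards fwd (deg heading)"
    a=np.radians(xdeg);f=np.radians(fwd);t=np.radians(tilt)
    x=np.array([np.cos(a),np.sin(a),0]);z=np.array([np.sin(t)*np.cos(f),np.sin(t)*np.sin(f),-np.cos(t)])
    return np.c_[x,np.cross(z,x),z]
def gdelta(g,R): return delta(np.array(g)+19*R[:,2],R=R)
E
python3 - <<'E'
from h import *
R=tiltR(-85.3,15,4.7)
print(ctrl.get_obs()["joint_positions"].round(2))
print(gdelta([506.3,-221,110],R),gdelta([506.3,-221,31],R))
E
```

```text
[ 0.41  0.51  0.01  1.83 -0.01  0.8  -1.16]
(array([-3.84, -5.02, 18.13]), array([ 0.258, -0.015, -0.104])) (array([-3.85, -4.99, 26.03]), array([ 0.258, -0.015, -0.104]))
```

```bash
python3 -m pendant '[[-3.85,-1,6,0.13,-0.01,-0.05,0.27],[-3.85,-3,12,0.258,-0.015,-0.104,0.27],[-3.85,-5,17,0.258,-0.015,-0.104,0.27],[-3.85,-5,18.1,0.258,-0.015,-0.104,0.27],[-3.85,-5,18.1,0.258,-0.015,-0.104,0.27]]' 25; python3 - <<'E'
from h import *
np.set_printoptions(precision=2,suppress=True)
im,d=ctrl.read_camera("wrist"); save(im,"w3.png",1.2); o=ctrl.get_obs(); print(o["ee_pos"],o["clock"],o["finger_gap"])
C=cloud("wrist",d); m=((d>0)&(C[...,2]>44)&(C[...,2]<57)&(C[...,0]>425)&(C[...,0]<570)&(abs(C[...,1]+260)<90)).astype(np.uint8)
n,L,S,_=cv2.connectedComponentsWithStats(m)
for i in range(1,n):
    if S[i,4]>80: print(S[i],C[L==i].mean(0),cv2.minAreaRect(C[L==i][:,:2].astype(np.float32)))
R=tiltR(-85.3,15,4.7)
print(gdelta([506.3,-221,31],R))
E
```

```text
clock: 6.5
ee_pos: [510.2, -220.0, 89.9]
ee_rot: [[0.084, -0.967, 0.241], [-0.996, -0.079, 0.032], [-0.012, -0.243, -0.97]]
wrist_force: [-0.1, -0.2, 0.2]
finger_gap: 24.2
[ 513.37 -221.05   90.02] 6.55 23.732840820377497
[311 217  30  56 988] [ 515.13 -261.6    49.95] ((510.5390319824219, -260.4958190917969), (16.1961612701416, 32.59627914428711), 86.98492431640625)
[ 247  225   26   65 1675] [ 499.53 -221.33   49.88] ((498.9125061035156, -221.357421875), (40.45332717895508, 15.749286651611328), 4.833283424377441)
[ 372  232   38   41 1129] [ 508.79 -302.27   49.76] ((506.8872985839844, -303.3092956542969), (16.69856834411621, 26.884424209594727), 84.24838256835938)
[ 205  354  114   26 1420] [ 428.78 -228.35   50.7 ] ((428.76129150390625, -228.61117553710938), (72.58966064453125, 2.4782257080078125), 88.42845153808594)
(array([0.01, 2.12, 7.45]), array([ 0.01,  0.01, -0.  ]))
```

View pics/w3.png

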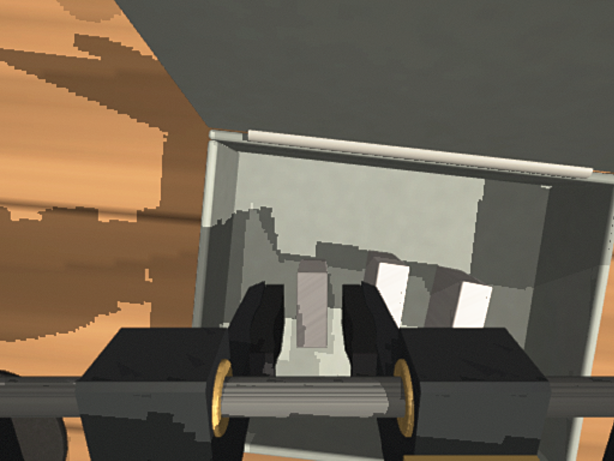

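```bash
python3 -m pendant '[[-0.03,1.3,3.7,0,0,0,0.27],[-0.03,2.6,7.3,0,0,0,0.27],[-0.03,2.6,7.3,0,0,0,0.27],[-0.03,2.6,7.3,0,0,0,0.05],[-0.03,2.6,7.3,0,0,0,0.05],[-0.03,2.6,7.3,0,0,0,0.05],[-0.03,2.6,7.3,0,0,0,0.05]]' 25
```

```text
clock: 7.25
ee_pos: [544.9, -230.9, 45.4]
ee_rot: [[0.1, -0.962, 0.254], [-0.995, -0.091, 0.047], [-0.022, -0.257, -0.966]]
wrist_force: [20.4, 8.5, 48.5]
finger_gap: 4.2
```

```bash
python3 - <<'E'
from h import *
np.set_printoptions(precision=2,suppress=True)
ims=[ctrl.read_camera(n)[0] for n in ("wrist","side")]
o=ctrl.get_obs(); print(o["ee_pos"],o["clock"],o["finger_gap"],o["wrist_force"],o["joint_positions"],o["torque"])
a=ims[0]; u,v=map(int,w2px("side",[505,-250,60])); print(u,v)
b=ims[1][max(0,v-60):v+60,max(0,u-80):u+80]; b=cv2.resize(b,(512,384),interpolation=cv2.INTER_CUBIC)
save(cv2.resize(np.hstack([a,b]),(800,300)),"w4.png")
E
```

```text
[ 544.88 -230.71   45.43] 7.35 4.094332844659724 [21.36  8.33 47.7 ] [ 0.48  0.9  -0.13  2.   -1.    0.05 -0.07] [ 2.05 -6.39  0.28]
312 166
```

View pics/w4.png

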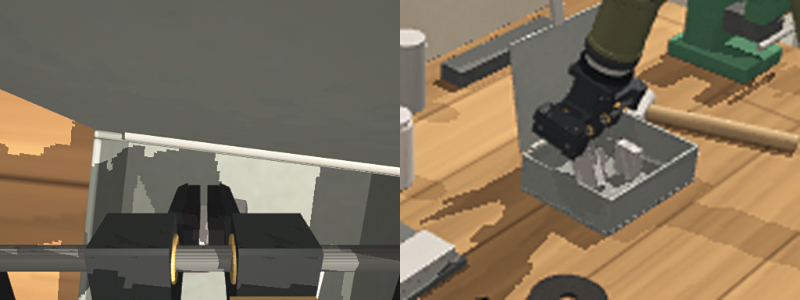

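```bash
python3 -m pendant '[[0,-0.8,-3,0,0,0,0.05],[0,-1.6,-6,0,0,0,0.05],[0,-2.5,-9.5,-0.13,0,0,0.05],[0,-2.5,-10,-0.26,0,0,0.05],[0,-2.5,-10,-0.26,0,0,0.27],[0,-2.5,-10,-0.26,0,0,0.27]]' 25;  python3 - <<'E'
from h import *
np.set_printoptions(precision=2,suppress=True)
o=ctrl.get_obs(); print(o["joint_positions"])
im,d=ctrl.read_camera("wrist"); save(im,"w5.png",1.2); o=ctrl.get_obs(); print(o["ee_pos"],o["clock"],o["finger_gap"],o["wrist_force"])
C=cloud("wrist",d); m=((d>0)&(C[...,2]>15)&(C[...,2]<60)&(C[...,0]>435)&(C[...,0]<570)&(abs(C[...,1]+260)<85)).astype(np.uint8)
n,L,S,_=cv2.connectedComponentsWithStats(m)
for i in range(1,n):
    if S[i,4]>80: print(S[i],C[L==i].mean(0),C[L==i].max(0),cv2.minAreaRect(C[L==i][:,:2].astype(np.float32)))
E
```

```text
clock: 7.95
ee_pos: [528.7, -235.0, 136.9]
ee_rot: [[0.096, -0.995, -0.039], [-0.995, -0.097, 0.021], [-0.025, 0.037, -0.999]]
wrist_force: [0.0, -0.2, -0.2]
finger_gap: 18.3
[ 0.02  0.87  0.6   1.78 -0.68  0.76 -0.49]
[ 526.25 -235.36  135.95] 8.0 22.23771620937468 [-0.28  0.74 -0.43]
[ 277  184   32   60 1313] [ 507.68 -259.53   41.95] [ 520.78 -250.78   51.32] ((500.6302490234375, -260.603515625), (17.370466232299805, 39.912498474121094), 85.30986785888672)
[ 228  187   28   64 1149] [ 501.66 -220.64   43.68] [ 514.05 -211.17   51.31] ((493.6591796875, -220.0479736328125), (17.407089233398438, 40.64303970336914), 88.33380889892578)
[ 322  195   40   64 1734] [ 498.15 -299.59   41.26] [ 514.97 -291.68   51.22] ((494.222412109375, -301.713623046875), (16.815507888793945, 40.875999450683594), 83.9422378540039)
```

View pics/w5.png

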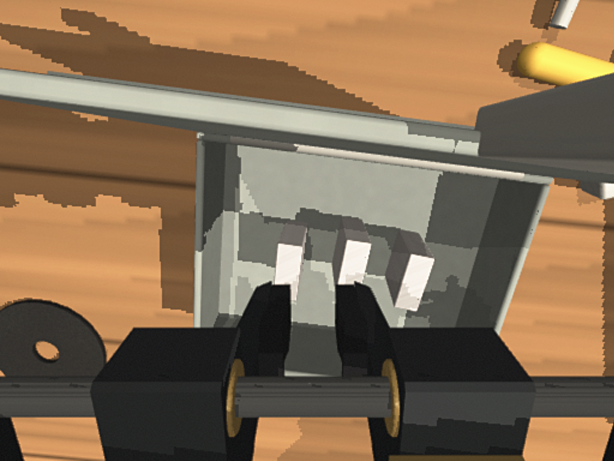

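All three blocks still stand. The tilted pose ran into joint 6's limit, so I'll use an upright tool from now on and grip the near half of the block.

```bash
python3 -m pendant '[[-1.0,3.0,0,0,0,0,0.28],[-1.5,3.8,0,0,0,0,0.28],[-1.5,3.8,0,0,0,0,0.28],[-1.5,3.8,0,0,0,0,0.28]]' 25;  python3 - <<'E'
from h import *
np.set_printoptions(precision=2,suppress=True)
im,d=ctrl.read_camera("wrist"); o=ctrl.get_obs(); print(o["ee_pos"],o["joint_positions"],o["clock"],o["finger_gap"])
C=cloud("wrist",d); m=((d>0)&(C[...,2]>47.5)&(C[...,2]<55)&(C[...,0]>435)&(C[...,0]<570)&(abs(C[...,1]+260)<85)).astype(np.uint8)
n,L,S,_=cv2.connectedComponentsWithStats(m)
for i in range(1,n):
    if S[i,4]>80:
        r=cv2.minAreaRect(C[L==i][:,:2].astype(np.float32)); print(S[i],C[L==i].mean(0),r)
for xd in (-85.3,-91): print(delta([485,-220,12],xd))
E
```

```text
clock: 8.4
ee_pos: [484.7, -225.2, 137.6]
ee_rot: [[0.086, -0.995, -0.043], [-0.996, -0.087, 0.025], [-0.029, 0.041, -0.999]]
wrist_force: [0.8, -0.2, 0.0]
finger_gap: 24.8
[ 485.1  -225.33  137.56] [ 0.03  0.82  0.58  1.91 -0.7   0.68 -0.44] 8.45 24.712851333768953
[ 298  142   33   55 1179] [ 504.1  -259.72   49.93] ((503.2064514160156, -259.9549255371094), (16.377588272094727, 40.22991180419922), 85.86470031738281)
[ 248  146   27   55 1136] [ 497.22 -221.88   49.92] ((496.2056884765625, -221.91082763671875), (16.031700134277344, 40.29238510131836), 88.76837921142578)
[ 351  155   38   54 1166] [ 498.21 -301.34   49.92] ((497.3594665527344, -301.7293395996094), (16.57636833190918, 40.078399658203125), 83.66431427001953)
(array([-0.18, -0.55, 12.55]), array([0.04, 0.03, 0.01]))
(array([-0.18, -0.55, 12.55]), array([0.04, 0.03, 0.1 ]))
```

```bash
python3 -m pendant '[[-0.08,-0.75,4,0.04,0.03,0.1,0.28],[-0.08,-0.75,7.5,0.04,0.03,0.1,0.28],[-0.08,-0.75,7.5,0.04,0.03,0.1,0.28],[-0.08,-0.75,10,0.04,0.03,0.1,0.28],[-0.08,-0.75,12.4,0.04,0.03,0.1,0.28],[-0.08,-0.75,12.4,0.04,0.03,0.1,0.28],[-0.08,-0.75,12.4,0.04,0.03,0.1,0.05],[-0.08,-0.75,12.4,0.04,0.03,0.1,0.05],[-0.08,-0.75,12.4,0.04,0.03,0.1,0.05]]' 25;  python3 - <<'E'
from h import *
np.set_printoptions(precision=2,suppress=True)
o=ctrl.get_obs(); print(o["joint_positions"])
E
```

```text
clock: 9.35
ee_pos: [486.8, -220.9, 14.7]
ee_rot: [[-0.012, -1.0, -0.002], [-1.0, 0.012, -0.005], [0.005, 0.002, -1.0]]
wrist_force: [-0.6, 0.3, 3.5]
finger_gap: 15.8
[ 0.15  0.98  0.32  1.98 -0.93  0.33 -0.35]
```

```bash
python3 -m pendant '[[0,0,-0.5,0,0,0,0.05],[0,1,-0.5,0,0,0,0.05],[0,1.9,-0.5,0,0,0,0.05],[0,1.9,-0.5,0,0,0,0.05],[0,1.9,-0.1,0,0,0,0.05],[0,1.9,0.0,0,0,0,0.05],[0,1.9,0.0,0,0,0,0.3],[0,1.9,0,0,0,0,0.3],[0,1.9,0,0,0,0,0.3],[0,1.9,-3,0,0,0,0.3],[0,1.0,-6.5,0,0,0,0.6],[0,0.9,-7,0,0,-0.15,0.6]]' 25; python3 -m pendant '[[0,0,0,0,0,-0.15,0.6],[0,0,0,0,0,-0.3,0.6],[0,0,0,0,0,-0.45,0.6],[0,0,0,0,0,-0.6,0.6],[0,0,0,0,0,-0.75,0.6],[0,0,0,0,0,-0.9,0.6],[0,0,0,0,0,-1.05,0.6],[0,0,0,0,0,-1.2,0.6],[0,0,0,0,0,-1.35,0.6],[0,0,0,0,0,-1.44,0.6],[0,0,0,0,0,-1.44,0.6]]';  python3 - <<'E'
from h import *
np.set_printoptions(precision=2,suppress=True)
im,d=ctrl.read_camera("wrist"); save(im,"w6.png",1.2); o=ctrl.get_obs(); print(o["ee_pos"],o["joint_positions"],o["clock"],o["finger_gap"])
C=cloud("wrist",d); m=((d>0)&(C[...,2]>47)&(C[...,2]<55)&(C[...,0]>435)&(C[...,0]<570)&(abs(C[...,1]+260)<85)).astype(np.uint8)
n,L,S,_=cv2.connectedComponentsWithStats(m)
for i in range(1,n):
    if S[i,4]>80:
        r=cv2.minAreaRect(C[L==i][:,:2].astype(np.float32)); print(S[i],C[L==i].mean(0),r)
print(delta([477,-221,20],-0.0))
E
```

```text
clock: 10.55
ee_pos: [479.5, -221.2, 86.0]
ee_rot: [[0.141, -0.99, 0.0], [-0.99, -0.141, -0.008], [0.008, 0.001, -1.0]]
wrist_force: [0.4, -0.1, 0.1]
finger_gap: 40.1
clock: 11.65
ee_pos: [477.1, -220.0, 83.3]
ee_rot: [[1.0, 0.007, -0.004], [0.007, -1.0, -0.004], [-0.004, 0.003, -1.0]]
wrist_force: [0.7, 0.8, -0.1]
finger_gap: 53.0
[ 477.1  -219.99   83.25] [ 0.28  0.82  0.1   1.99 -0.2   0.34  0.55] 11.7 53.07709443685907
[ 226  209   68   28 1727] [ 476.07 -219.39   49.9 ] ((476.1700134277344, -219.99847412109375), (16.643552780151367, 39.54187774658203), 89.12567901611328)
[ 269  266   51   27 1102] [ 497.35 -258.18   49.9 ] ((498.8010559082031, -258.7957763671875), (17.563371658325195, 32.4198112487793), 87.72728729248047)
(array([0.02, 0.08, 6.32]), array([0.  , 0.  , 0.01]))
```

```bash
python3 -m pendant '[[0,0,0,0,0,-0.005,0.52],[0,0,3.3,0,0,-0.01,0.52],[0,0,6.6,0,0,-0.01,0.52],[0,0,6.6,0,0,-0.01,0.52],[0,0,6.6,0,0,-0.01,0.3],[0,0,6.6,0,0,-0.01,0.3],[0,0,6.6,0,0,-0.01,0.3],[0,0,6.6,0,0,-0.01,0.3]]' 25; python3 -m pendant '[[0,0,-4,0,0,0,0.3],[0,0,-8,0,0,0,0.3],[0,0,-12,0,0,0,0.3],[0,0,-13,0,0,0,0.3]]';python3 - <<'E'
from h import *
for y in (180,222): print(delta([547,y,150],1))
E
```

```text
clock: 12.5
ee_pos: [477.4, -220.4, 18.5]
ee_rot: [[1.0, 0.017, -0.002], [0.017, -1.0, -0.005], [-0.002, 0.005, -1.0]]
wrist_force: [-1.0, -0.7, -1.2]
finger_gap: 40.0
clock: 12.9
ee_pos: [479.3, -220.7, 151.6]
ee_rot: [[1.0, 0.017, 0.003], [0.017, -1.0, -0.007], [0.003, 0.007, -1.0]]
wrist_force: [1.4, -0.0, -1.1]
finger_gap: 40.1
(array([  7.43, -39.96,  -0.08]), array([ 0.007, -0.003, -0.001]))
(array([  7.5 , -44.16,  -0.11]), array([ 0.007, -0.003, -0.001]))
```

```bash
python3 -m pendant '[[0.5,-4,-1,0,0,0,0.3],[1.5,-9,-2,0,0,0,0.3],[3,-14,-2,0,0,0,0.3],[4.5,-19,-2,0,0,0,0.3],[5.5,-24,-2,0,0,0,0.3],[6,-29,-2,0,0,0,0.3],[7,-34,-2,0,0,0,0.3],[7.5,-38,-2,0,0,0,0.3],[7.5,-42,-2,0,0,0,0.3],[7.5,-44.2,-2,0.007,0,0,0.3],[7.5,-44.2,-2,0.007,0,0,0.3],[7.5,-44.2,-2,0.007,0,0,0.3]]';python3 - <<'E'
from h import *
np.set_printoptions(precision=2,suppress=True)
im,d=ctrl.read_camera("wrist"); save(im,"w6.png",1.2); o=ctrl.get_obs(); print(o["ee_pos"],o["joint_positions"],o["clock"],o["finger_gap"])
C=cloud("wrist",d); np.save("c6.npy",C); m=((d>0)&(C[...,2]>70)&(C[...,2]<90)&(C[...,0]>480)&(C[...,0]<700)&(C[...,1]>100)).astype(np.uint8)
n,L,S,_=cv2.connectedComponentsWithStats(m)
for i in range(1,n):
    if S[i,4]>50:
        r=cv2.minAreaRect(C[L==i][:,:2].astype(np.float32)); print(S[i],C[L==i].mean(0),r,C[L==i].min(0),C[L==i].max(0))
E
```

```text
clock: 14.1
ee_pos: [544.7, 221.4, 165.2]
ee_rot: [[1.0, 0.016, -0.005], [0.016, -1.0, 0.001], [-0.005, -0.001, -1.0]]
wrist_force: [0.1, 0.1, 0.0]
finger_gap: 39.8
[545.   220.37 165.37] [-0.62  0.76  0.28  1.76 -0.32  0.67 -0.15] 14.15 39.641720529138254
[ 218    0   92   40 3525] [544.84 336.72  84.5 ] ((545.0054931640625, 336.9151306152344), (56.02947998046875, 20.93999671936035), 0.9253236055374146) [516.9  326.12  70.01] [572.96 347.58  88.15]
[ 400   36   78   50 2044] [660.05 314.76  76.28] ((661.1301879882812, 314.18829345703125), (45.07090377807617, 30.08096694946289), 1.6761012077331543) [638.24 298.86  70.01] [683.76 329.84  80.24]
[ 232   40   68   74 2288] [546.81 303.68  75.47] ((546.9240112304688, 302.41943359375), (43.641929626464844, 46.177310943603516), 1.4107694625854492) [524.7  278.93  70.  ] [568.99 325.88  80.01]
[ 234  129   56   23 1252] [544.57 259.88  74.96] ((544.7477416992188, 259.5179443359375), (39.843048095703125, 15.742510795593262), 0.8574163913726807) [524.88 251.42  70.01] [564.73 267.44  77.16]
[234 216  65  14 782] [550.34 195.61  76.26] ((549.330078125, 194.7213592529297), (49.816368103027344, 8.027119636535645), 1.3501653671264648) [524.42 190.92  70.05] [574.23 199.17  79.45]
```

View pics/w6.png

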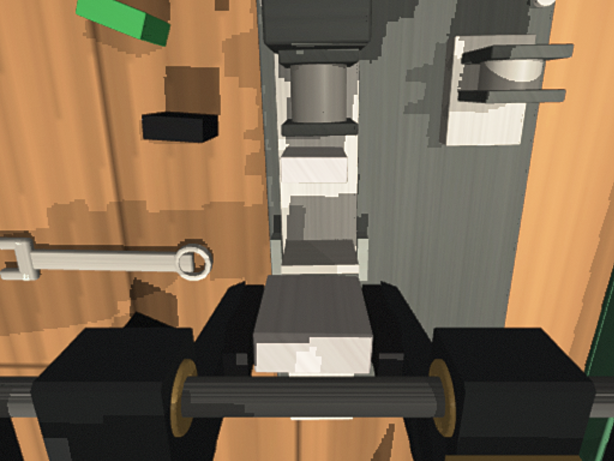

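```bash
python3 -m pendant '[[0.3,-1.5,4,0,0,-0.008,0.3],[0.3,-1.5,8,0,0,-0.008,0.3],[0.3,-1.5,10.5,0,0,-0.008,0.3],[0.3,-1.5,11.6,0,0,-0.008,0.3],[0.3,-1.5,12,0,0,-0.008,0.3],[0.3,-1.5,12,0,0,-0.008,0.3]]'; python3 -m pendant '[[0,0,0.1,0,0,0,0.3],[0,0,0.1,0,0,0,0.3]]'
```

```text
clock: 14.75
ee_pos: [547.9, 237.8, 46.1]
ee_rot: [[1.0, 0.023, -0.003], [0.023, -1.0, 0.003], [-0.003, -0.003, -1.0]]
wrist_force: [0.4, -0.8, -0.5]
finger_gap: 39.8
clock: 14.95
ee_pos: [548.0, 239.1, 45.7]
ee_rot: [[1.0, 0.025, -0.002], [0.025, -1.0, 0.004], [-0.002, -0.004, -1.0]]
wrist_force: [0.8, 0.2, -1.1]
finger_gap: 39.7
```

```bash
python3 -m pendant '[[0,0.2,0.1,0,0,0,0.3],[0,0.2,0.2,0,0,0,0.3],[0,0.2,0.2,0,0,0,0.3]]'
```

```text
clock: 15.25
ee_pos: [547.2, 236.9, 42.6]
ee_rot: [[1.0, 0.025, -0.004], [0.025, -1.0, 0.003], [-0.004, -0.003, -1.0]]
wrist_force: [-0.5, -0.1, -2.2]
finger_gap: 39.9
```

```bash
python3 -m pendant '[[0,0,0.05,0,0,0,0.3],[0,0,0.05,0,0,0,0.6],[0,0,0.05,0,0,0,0.6],[0,0,0.05,0,0,0,0.6],[0,0,-3,0,0,0,0.6],[0,0,-7,0,0,0,0.6],[0,3,-11,0,0,0,0.3],[0,8,-12,0,0,0,0.05],[0,11,-12,0,0,0,0],[0,11,-12,0,0,0,0]]';python3 - <<'E'
from h import *
np.set_printoptions(precision=2,suppress=True)
im,d=ctrl.read_camera("wrist"); save(im,"w7.png",1.2); o=ctrl.get_obs(); print(o["ee_pos"],o["joint_positions"],o["clock"],o["finger_gap"])
C=cloud("wrist",d); m=((d>0)&(C[...,2]>72)&(C[...,2]<90)&(C[...,0]>480)&(C[...,0]<600)&(C[...,1]>100)).astype(np.uint8)
n,L,S,_=cv2.connectedComponentsWithStats(m)
for i in range(1,n):
    if S[i,4]>50:
        r=cv2.minAreaRect(C[L==i][:,:2].astype(np.float32)); print(S[i],C[L==i].mean(0),r,C[L==i].min(0),C[L==i].max(0))
print(delta([549.5,140,62],1.4))
E
```

```text
clock: 16.25
ee_pos: [551.0, 119.9, 163.3]
ee_rot: [[1.0, 0.016, -0.002], [0.016, -1.0, -0.001], [-0.002, 0.001, -1.0]]
wrist_force: [0.9, -0.4, 0.2]
finger_gap: 22.8
[550.67 123.63 162.64] [-0.45  0.73  0.25  1.84 -0.3   0.61  0.01] 16.3 18.814750995823914
[ 226    6   64   29 1742] [546.17 240.46  74.52] ((546.2476196289062, 240.64195251464844), (40.02235412597656, 16.49098777770996), 0.8565067052841187) [526.14 232.17  72.02] [566.22 248.76  76.75]
[ 223   82   75   53 3819] [549.01 186.23  78.04] ((548.877685546875, 185.62796020507812), (50.14353561401367, 34.87110137939453), 1.1746013164520264) [523.56 167.88  72.6 ] [574.26 203.52  81.06]
(array([-0.05, -1.62, 10.07]), array([-0.  ,  0.  , -0.01]))
```

View pics/w7.png

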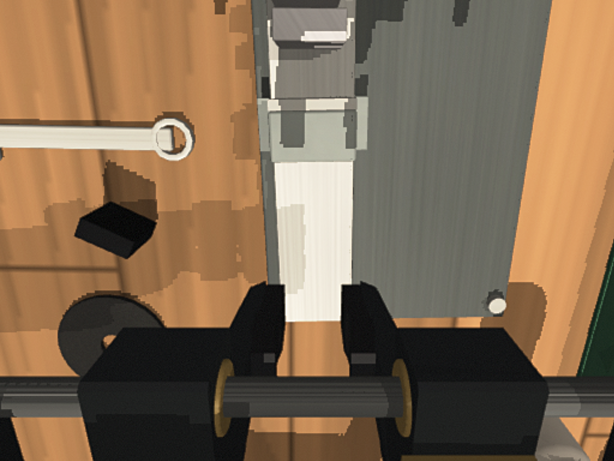

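Grey block A stands on the bed at (310,25), in front of the jaw face at (318,135). Now I'll push the jaw.

```bash
python3 -m pendant '[[-0.1,-1.2,4,0,0,-0.008,0],[-0.1,-1.2,8,0,0,-0.008,0],[-0.1,-1.2,11.4,0,0,-0.008,0],[-0.1,-1.2,11.4,0,0,-0.008,0],[-0.1,-2.2,11.4,0,0,-0.008,0],[-0.1,-3.2,11.4,0,0,-0.008,0],[-0.1,-3.2,11.4,0,0,-0.008,0]]'; python3 -m pendant '[[0,-0.7,0,0,0,0,0],[0,-1.4,0,0,0,0,0],[0,-2.1,0,0,0,0,0],[0,-2.8,0,0,0,0,0],[0,-2.8,0,0,0,0,0]]'; python3 -m pendant '[[0,-0.5,0,0,0,0,0],[0,-1.0,0,0,0,0,0],[0,-1.0,0,0,0,0,0]]'
```

```text
clock: 17.0
ee_pos: [549.0, 162.5, 49.9]
ee_rot: [[0.999, 0.037, -0.001], [0.037, -0.999, 0.006], [-0.001, -0.006, -1.0]]
wrist_force: [-0.2, -2.5, 0.3]
finger_gap: 0.6
clock: 17.5
ee_pos: [547.4, 188.7, 48.4]
ee_rot: [[0.999, 0.035, -0.003], [0.035, -0.999, 0.004], [-0.003, -0.004, -1.0]]
wrist_force: [1.1, -1.5, 0.5]
finger_gap: 0.1
clock: 17.8
ee_pos: [546.9, 197.7, 48.3]
ee_rot: [[0.999, 0.034, -0.004], [0.034, -0.999, 0.004], [-0.004, -0.004, -1.0]]
wrist_force: [0.2, -2.2, 1.0]
finger_gap: 0.3
```

```bash
for i in 1; do python3 -m pendant '[[0,-0.4,0,0,0,0.005,0],[0,-0.6,0,0,0,0.01,0],[0,-0.6,0,0,0,0.01,0]]'; done; python3 -m pendant '[[0,-0.4,0,0,0,0,0],[0,-0.4,0,0,0,0,0],[0,-0.4,0,0,0,0,0]]'; python3 -m pendant '[[0,-0.4,0,0,0,0,0],[0,-0.4,0,0,0,0,0],[0,-0.4,0,0,0,0,0]]'
```

```text
clock: 18.1
ee_pos: [546.6, 202.9, 48.3]
ee_rot: [[1.0, 0.023, -0.004], [0.023, -1.0, 0.003], [-0.004, -0.003, -1.0]]
wrist_force: [1.2, -2.3, 1.6]
finger_gap: 0.2
clock: 18.4
ee_pos: [546.6, 202.9, 48.3]
ee_rot: [[1.0, 0.02, -0.005], [0.02, -1.0, -0.002], [-0.005, 0.002, -1.0]]
wrist_force: [0.7, -9.5, 2.9]
finger_gap: 0.7
clock: 18.7
ee_pos: [546.5, 202.9, 48.4]
ee_rot: [[1.0, 0.018, -0.005], [0.018, -1.0, -0.007], [-0.005, 0.006, -1.0]]
wrist_force: [0.7, -16.8, 4.6]
finger_gap: 0.4
```

The jaw stops hard at TCP y=202.9, about 7 mm short of where its own stop should be. I'll ease the push back and check by camera.

```bash
python3 -m pendant '[[0,0.3,0,0,0,0,0],[0,0.3,0,0,0,0,0]]';python3 - <<'E'
from h import *
np.set_printoptions(precision=2,suppress=True)
im,d=ctrl.read_camera("wrist"); s,_=ctrl.read_camera("side"); o=ctrl.get_obs(); print(o["ee_pos"],o["wrist_force"],o["clock"])
C=cloud("wrist",d); m=((d>0)&(C[...,2]>71)&(C[...,2]<90)&(C[...,0]>480)&(C[...,0]<600)&(C[...,1]>100)).astype(np.uint8)
P=C[m>0]; print("y hist",np.histogram(P[:,1],bins=np.arange(196,332,4)))
for lo,hi,n in((212,246,"jaw"),(249,262,"A"),(266,276,"b0"),(281,322,"spool")):
    Q=P[(P[:,1]>lo)&(P[:,1]<hi)&(P[:,2]<82)]
    if len(Q)>20: print(n,len(Q),np.percentile(Q[:,0],[1,50,99]),Q[:,2].mean())
u,v=map(int,w2px("side",[547,250,60])); b=s[v-45:v+45,u-60:u+60]
save(np.hstack([cv2.resize(im,(400,300)),cv2.resize(b,(400,300),interpolation=cv2.INTER_CUBIC)]),"w8.png")
E
```

```text
clock: 18.9
ee_pos: [546.6, 202.9, 48.4]
ee_rot: [[1.0, 0.02, -0.005], [0.02, -1.0, -0.003], [-0.005, 0.003, -1.0]]
wrist_force: [1.6, -11.9, 2.3]
finger_gap: 0.5
[546.57 202.95  48.35] [  0.14 -11.07   3.02] 19.0
y hist (array([   0,    2,   16,  314, 1282, 1091, 1142, 1161, 1203, 1236, 1292,
       1540, 1405, 1384, 1094, 1147, 1193, 1211, 1249, 1318, 1320, 1466,
       1475,  120,  112,  108,  101,  114,   59,    0,    0,    0,    0]), array([196, 200, 204, 208, 212, 216, 220, 224, 228, 232, 236, 240, 244,
       248, 252, 256, 260, 264, 268, 272, 276, 280, 284, 288, 292, 296,
       300, 304, 308, 312, 316, 320, 324, 328]))
jaw 10149 [523.8 547.9 572.2] 78.67436214508889
A 3734 [526.88 546.91 569.78] 74.9453297784329
b0 3172 [524.47 543.88 563.41] 74.9358152514673
spool 3257 [525.93 547.2  568.3 ] 76.6827398493114
```

View pics/w8.png

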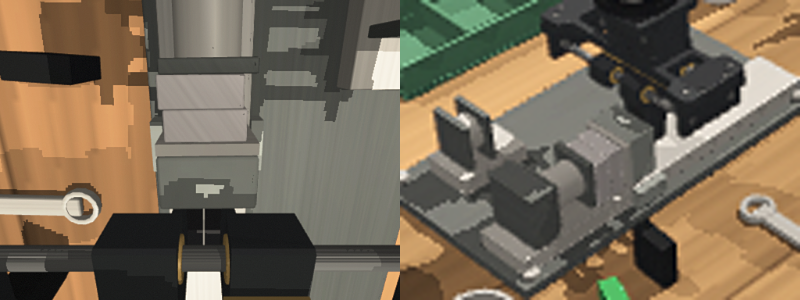

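Both views show the spool flange, block0, the new block and the jaw stacked with no gaps. One last check that the lid is open and the push is steady, then I'll hand in.

```bash
python3 -m pendant '[[0,0,0,0,0,0,0],[0,0,0,0,0,0,0],[0,0,0,0,0,0,0],[0,0,0,0,0,0,0]]'; python3 - <<'E'
from h import *
np.set_printoptions(precision=1,suppress=True)
im,d=ctrl.read_camera("scene")
for t in ("lid_tab","block1","can","disc","tube"): print(t,[(round(m["confidence"],2),cam2w("scene",m["point"])) for m in ctrl.mark_of(t,"scene")[:4]])
C=cloud("scene",d); m=((d>0)&np.all((C>[450,-330,42])&(C<[540,-190,58]),-1)).astype(np.uint8)
n,L,S,c=cv2.connectedComponentsWithStats(m)
print([(S[i,4],C[L==i].mean(0)) for i in range(1,n) if S[i,4]>8])
o=ctrl.get_obs(); print(o["wrist_force"],o["clock"])
E
```

```text
clock: 19.4
ee_pos: [546.6, 202.9, 48.3]
ee_rot: [[1.0, 0.02, -0.005], [0.02, -1.0, -0.003], [-0.005, 0.003, -1.0]]
wrist_force: [1.2, -11.5, 2.9]
finger_gap: 0.4
lid_tab [(0.63, array([ 682. , -407.4,    2.7])), (0.61, array([ 619.3, -261.5,  242.8]))]
block1 [(0.59, array([401.6,  98.9,   2.6])), (0.57, array([540.1, 274.5,  28.7])), (0.57, array([417. , 348.2,   0.2])), (0.43, array([452.8, 281.4,   3.9]))]
can [(0.6, array([721.9, -53.1,   0.1])), (0.45, array([ 616.2, -262. ,  242.8]))]
disc [(0.66, array([374. , -19.6,  -2. ]))]
tube [(0.59, array([436.9, 460.4,  -0.7]))]
[]
[  1.2 -11.9   2.2] 19.7
```

```bash
python3 -c "
from bench import ctrl
print(ctrl.sign_off())"
```

```text
the job is handed in; nothing more can be done
None
```

The job is handed in: the lid is open on its stop, one extra block is in the jig, and the gripper is holding the jaw against the stack.

**What I did:** I lifted the lid by its tab. The nearest block was gripped across its thickness, moved to the front of the case and regripped across its width. I then stood it between the jaw and block0 and pushed the jaw in with closed fingers.

**What the last checks showed:**
- **Gap closed:** The jaw stopped hard after about 48 mm of travel, roughly 7 mm short of its own stop. The pictures show jaw, block, block0 and the long spool's flange with no gaps, so one extra block is enough.
- **Push:** The wrist reads 11.5–12 N. Less about 2 N of return spring, that leaves roughly 10 N on the stack.
- **Lid and bystanders:** The lid tab is at z = 243 mm, so the lid is open. The can, disc and tube have not moved. I did not re-measure the other bystanders.

**What went wrong or disagreed:**
- **Bad grasp attempt:** On the first try at the block, a tilted tool pose ran into a joint limit. The fingertips pressed on the blocks in the case with about 48–50 N at the wrist. The blocks shifted a few millimetres but stayed standing. I took this to be finger contact, not contact by the gripper body, which has the 40 N limit, but I could not confirm that.
- **Blocks left in the case:** The two spare blocks were last seen standing before the push. In the final picture the open lid hides them, so that check gave nothing.
- **Alignment:** block0 sits about 3 mm off the jaw's centre line, as it did at the start. The new block is within about 1 mm of it.

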